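Lever the stuck vanity turntable up to its stop

ROBOT

A 6-joint arm with a two-finger parallel gripper is mounted at the origin on the work surface. World frame = base frame: x ahead of the robot, y to its left, z up, the work surface at z = 0. Lengths are in m, angles in rad, forces in N, time in s.
With the tool pointing down it reaches from about 0.375 to 0.975 m from the base axis. Payload 3.8 kg.
Tool frame: the origin (TCP) lies midway between the tips of the shut fingers; the grasp point (between the pads) lies 19 mm behind it; x points along the fingers, y is the direction in which the jaws open and shut, and the axes are right-handed (so a half turn about x gives the same grasp; the last joint's range is limited). The gripper opens to 88 mm and grips with 3 to 60 N. Pads are 18 mm wide; open, the fingers measure 123 mm over their backs; the gripper's body (75 mm by 187 mm) begins 45 mm behind the grasp point.
Start: joints at [1.065, 0.264, 1.604, -0, 1.274, -0.037], TCP at [0.305, 0.602, 0.239] pointing down, gripper open.
Joint ranges: [-2.63, 2.63], [-0.94, 2.18], [0.31, 2.57], [-1.31, 4.45], [0, 2.66], [-2.55, 2.55]. Speed limits (rad/s): [2.57, 2.57, 3.14, 3.14, 3.14, 3.14].

INTERFACE

Orientations are given as a rotation vector (axis times angle).
In Python, from cell import manip, inverse_kinematics, cams, order gives the robot as it stands. Calls block until the motion is done:
- manip.move_pose(position, orientation): joint-space move of the TCP to a pose.
- manip.move_linear(position, rate=0.15, rot=None): straight line of the TCP; rot=None keeps the orientation; rate is the mean speed in m/s.
- manip.set_joints(angles): joint-space move.
- manip.set_gripper(opening, force=None): finger opening in m; force is the grip in N (None keeps the last); returns when the fingers have stopped.
- manip.dwell(seconds).
- inverse_kinematics(position, orientation): joint angles nearest the present ones, or None.
- manip.state(): the state.
- cams.capture(name): name is "scene" or "top" or "wrist"; returns a dict with "image" (480x640x3 uint8, blue, green, red), "z_map" (480x640 float32, m along the optical axis (not along the pixel's ray), 0 where there is no reading), "intrinsics" (3x3 intrinsics, pixels), "position" and "orientation" of the camera in the world; the wrist camera has in their place "T_tool_cam" (4x4, takes a point from camera to tool coordinates, whose origin is the TCP and whose axes are the tool frame's). Camera axes: x right, y down, z forward; pixel columns grow to the right and rows downward; lengths in m; the calibration is good to about 2 mm. A picture is of the moment at which its call begins: read the wrist's pose just before it.
A pose or a line that the arm cannot do raises manip.IKError and nothing moves.
- order.close_job(): hands the job in, once; it reports no verdict.
The state is a dict: "clock": time; "joint_pos": joint angles; "joint_velocities": joint speeds; "tau": joint torques, N m; "tool_pos": TCP position; "tcp_rot": TCP orientation; "contact_force": force on the tool from outside, world axes, zero at the start; "moment": the same for the moment, N m; "gripper_width": finger opening in m.
Only numpy, scipy, OpenCV 4.12 (cv2) and the standard library are available. Lean on these libraries where they do the work, as an engineer would, in place of code of your own. Each camera call takes 0.05 s, during which the arm holds its last target. There are 200 camera calls.

TASK

The heavy turntable organiser has stuck down on its white base and will not spin. Take the pry bar from the cork mat, lay its blade over the fulcrum block with the tip well in under the turntable's lip in the pry slot, and press the handle down to lever the turntable fully up until you feel it firmly against its stop, without forcing it any harder, or the marble chips. Then draw the bar out and lay it flat back on the mat, without touching the turntable or its base with the gripper, tipping the perfume bottle or disturbing the other toiletries.

Things in the scene. Friction and masses are not known exactly. Their poses are not given: they have to be found in the camera images.
- plinth: White plastic round base fixed to the counter, 140 mm across, 46 mm tall. Origin: centre of its underside; z up. Its pry slot faces its own -y: two upright ribs from the round wall (y = -70 mm, the slot's end) out to y = -98 mm, 42 mm tall, 34 mm clear between them, centred on x = 0, open above.
- turntable (a joint): Rise of the turntable on its base (m): 0 = stuck down (underside of its disc 46 mm above the counter), 0.010 = hard upper stop. Marble disc 200 mm across, 12 mm thick, acrylic dish 30 mm high on top, about 1.1 kg. A tight seal grips it: 25 to 31 N at the edge lifts it, the same all the way, rising steeply at the stop; it stays where left. Firmly home at 36 N or more on the lip; the lip chips above 58 N.
- pry_edge (a point): Point on the lower outer edge of the turntable's marble disc, over the middle of the pry slot, 100 mm from the axis. The disc overhangs the base's wall by 30 mm all round; the underside of this lip is what the bar lifts. Axes as plinth; rises with the turntable.
- fulcrum: Wooden block fixed in front of the pry slot, in line with it (same yaw as the base), 135 to 150 mm from the base's axis. 60 mm (x) by 40 mm (y) by 34 mm, with a rounded steel ridge along x (radius 8 mm, centre line 34 mm up, top 42 mm up) between two cheeks 52 mm high, 34 mm clear between them. Origin: centre of its underside.
- bar: Pry bar, 0.38 kg: bamboo handle 110 x 24 x 20 mm, flat steel blade 150 x 20 x 6 mm. Origin: centre of the handle's underside; x from handle to tip, z up when it lies flat. Handle x -55 to 55, z 0 to 20 mm; blade x 55 to 205, z 7 to 13 mm. Balances 33 mm ahead of the origin, so let go on the fulcrum it drops its handle until the tip meets the lip.
- bar_tip (a point): Middle of the blade's end face, at x = 205 mm, z = 10 mm in the bar's frame.
- mat: Rectangular cork mat fixed to the counter, 340 mm (x) by 110 mm (y), 4 mm thick, where the bar starts and belongs. Origin: centre of its underside.
- perfume: Glass perfume bottle, 50 x 34 mm, 99 mm tall, 0.2 kg, standing loose in the turntable's dish and rising with it. Origin: centre of its underside.
- tumbler: White ceramic tumbler, 76 mm across, 100 mm tall. Leave alone.
- lipstick: Rose-gold aluminium lipstick case standing upright, 21 mm square, 75 mm tall. Leave alone.
- comb: Bamboo comb lying flat, 180 x 34 mm, 6 mm thick. Leave alone.
- jar: Glass cream jar, 60 mm across, 50 mm tall. Leave alone.
- dispenser: White ceramic bottle, 64 mm across, 170 mm tall. Leave alone.
- brush: Bamboo nail brush, 85 x 38 mm, 30 mm high. Leave alone.

How it is judged:
By the outcome, as a careful person would: the job done as asked, in the order asked, and still so for the second after the job is handed in, with the robot touching nothing.
It also fails if it takes over 72 s, if anything falls off the work surface, if the arm or the gripper's body presses on something with over 40 N, if the wrist force passes 120 N, or if a joint passes its speed limit or range.

## Working session

There is one attempt and no reset: what is moved stays moved. The work goes in short steps, each a Python script; the robot and the scene stay as the last script left them, time stands still between calls to the robot, and variables do not carry over. Pictures are saved under pics/ and viewed, about 8 in all and at most 12, crops included, and the job is handed in when it is done.

```bash
ls; mkdir -p pics
python3 - <<'E'
from cell import manip,cams
import cv2,numpy as np
for n in("scene","top"):
    c=cams.capture(n); cv2.imwrite(f"pics/{n}0.png",c["image"]); np.savez(f"{n}0.npz",**{k:v for k,v in c.items()})
    print(n,c["position"],c["orientation"],c["intrinsics"])
print(manip.state())
E
```

```text
pics
scene [ 1.35501096 -0.18804306  0.59169425] [-1.74987546 -1.34717059  0.75660656] [[522.29840306   0.         302.23990973]
 [  0.         522.29840306 244.34456983]
 [  0.           0.           1.        ]]
top [0.42401561 0.02513603 0.89790767] [-2.14926939  2.09977765 -0.1620585 ] [[453.68416105   0.         325.78915416]
 [  0.         453.68416105 241.67368733]
 [  0.           0.           1.        ]]
{'clock': 0.1, 'joint_pos': array([ 1.06508714e+00,  2.64681986e-01,  1.60520393e+00,  2.11714428e-05,
        1.27369208e+00, -3.69204222e-02]), 'joint_velocities': array([ 2.34993135e-05, -9.75242021e-04, -3.09827017e-03, -2.48348964e-03,
       -1.23358011e-03,  5.57386252e-04]), 'tau': array([-4.21401137e-04, -5.03618896e+01, -3.58070719e+01,  7.30064046e-02,
        2.32983258e-02, -4.55667845e-06]), 'tool_pos': array([0.30467442, 0.60162827, 0.23752779]), 'tcp_rot': array([ 0.3660977 ,  1.53991509, -0.36911647]), 'contact_force': array([ 0.97820821, -0.189397  ,  0.9387646 ]), 'moment': array([ 0.03772446, -0.02723133,  0.03077716]), 'gripper_width': 0.08814941657287363}
```

View pics/top0.png

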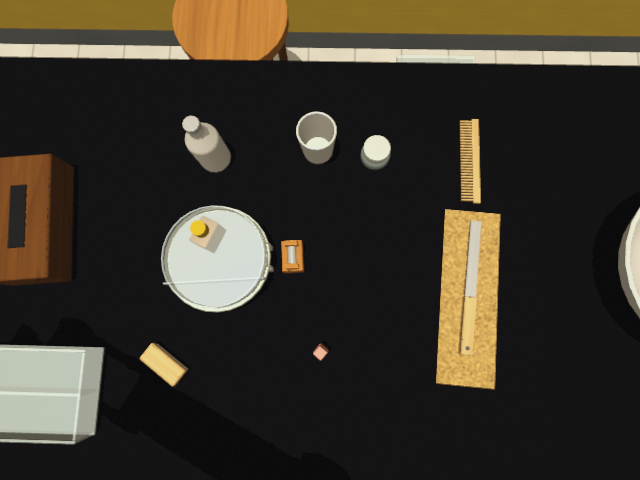

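View pics/scene0.png

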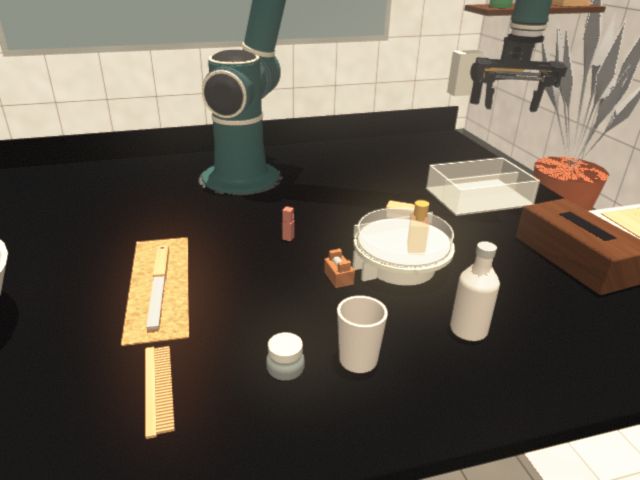

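Top view: turntable at about (216,258), its slot facing the fulcrum at (292,256). The bar is on the mat, with its tip at (475,222) and handle end at (467,353). The scene view agrees: jar, tumbler, lipstick and comb are all clear of the path. Next I'll measure from the depth maps.

```bash
cat > h.py <<'E'
import numpy as np,cv2
from scipy.spatial.transform import Rotation as R
from scipy.optimize import least_squares
def cloud(c,T=None):
    K=c["intrinsics"];z=c["z_map"].astype(float);v,u=np.mgrid[:480,:640]
    p=np.stack([(u-K[0,2])/K[0,0]*z,(v-K[1,2])/K[1,1]*z,z],-1)
    if T is None: Rm=R.from_rotvec(c["orientation"]).as_matrix();t=c["position"]
    else: Rm,t=T[:3,:3],T[:3,3]
    w=p@Rm.T+t; w[z<=0]=np.nan; return w
def rect(p):
    (c,s,a)=cv2.minAreaRect((p[:,:2]*1000).astype(np.float32)); return np.round(c,1),np.round(s,1),round(a,1),
def circ(p):
    f=least_squares(lambda q:np.hypot(p[:,0]-q[0],p[:,1]-q[1])-q[2],[*p[:,:2].mean(0),.1],loss='soft_l1',f_scale=.002);return f.x
E
python3 - <<'E'
from h import *
for n in("top","scene"):
    c=dict(np.load(n+"0.npz")); w=cloud(c); print(n)
    x,y,z=w[...,0],w[...,1],w[...,2]; hsv=cv2.cvtColor(c["image"],cv2.COLOR_BGR2HSV)
    ctr=(abs(x-.42)<.35)&(abs(y)<.35)
    print("table z",np.nanmedian(z[ctr&(hsv[...,2]<40)]))
    m=(y<-.18)&(y>-.36)&(x>.1)&(x<.5)
    mat=m&(z>.001)&(z<.0075)&(hsv[...,1]>90)&(hsv[...,2]>60); mat=cv2.morphologyEx(mat.astype(np.uint8),cv2.MORPH_OPEN,np.ones((3,3)))>0
    print("mat",mat.sum(),rect(w[mat]),np.median(z[mat]))
    b=m&(z>.009)&(z<.04)&(x<.5); b=cv2.morphologyEx(b.astype(np.uint8),cv2.MORPH_OPEN,np.ones((3,3)))>0
    hd=b&(hsv[...,1]>90);bl=b&(hsv[...,1]<60)
    print("bar",b.sum(),rect(w[b]),"handle",rect(w[hd]),np.median(z[hd]),"blade",rect(w[bl]),np.median(z[bl]))
    f=(z>.012)&(z<.06)&(hsv[...,1]>110)&(abs(x-.4)<.08)&(abs(y-.09)<.06)
    print("fulc",f.sum(),rect(w[f]),np.percentile(z[f],[50,98]))
    t=(abs(x-.4)<.16)&(abs(y-.24)<.16)
    d=t&(z>.05)&(z<.07); print("disc",d.sum(),rect(w[d]),np.median(z[d]))
    r=t&(z>.08)&(z<.094); print("rim",r.sum(),circ(w[r]),np.median(z[r]))
    for name,cx,cy in(("lip",.22,.03),("jar",.6,-.07),("tum",.62,.04)):
        o=(abs(x-cx)<.06)&(abs(y-cy)<.06)&(z>.03); print(name,np.nanmedian(w[o],0).round(3))
E
```

```text
top
table z 0.00013667154128321757
mat 4364 (array([ 404.1, -234. ]), array([111.5, 195.1]), 87.0) 0.004089434241380585
bar 984 (array([ 432.5, -231.5]), array([ 25.2, 134.6]), 83.7) handle (array([ 423.6, -230.6]), array([ 25.2, 116.6]), 83.7) 0.02366618235125395 blade (array([ 437.6, -233.4]), array([ 20.3, 124.3]), 84.8) 0.016937616378311093
fulc 29 (array([373.2,  47.9]), array([13.3, 25.7]), 1.4) [0.04333391 0.05570585]
disc 5185 (array([497.1, 216.5]), array([125.8, 243.7]), 0.1) 0.06201238363718464
rim 699 [0.53352457 0.24606018 0.09083409] 0.0875451426946704
lip [nan nan nan]
jar [nan nan nan]
tum [0.566 0.096 0.035]
scene
table z -0.0007286054499837658
mat 2003 (array([ 404.5, -233.7]), array([109.3, 196.7]), 86.2) 0.0034992982882880996
bar 495 (array([ 432.4, -231.7]), array([ 24.5, 133.8]), 84.1) handle (array([ 427.1, -231.1]), array([ 24.4, 123.1]), 84.3) 0.022148363873228605 blade (array([ 486.5, -238.4]), array([19. , 24.1]), 86.6) 0.016377512820809237
fulc 215 (array([374. ,  47.7]), array([26.3, 18. ]), 85.6) [0.03709012 0.05941138]
disc 1459 (array([499.3, 216.8]), array([121.4, 244.6]), 0.0) 0.06131870085953317
rim 569 [0.53806848 0.2468902  0.09156927] 0.08449723827822941
lip [nan nan nan]
jar [nan nan nan]
tum [0.571 0.097 0.034]
  return np.nanmean(a, axis, out=out, keepdims=keepdims)
```

Run:
```python
from h import *
def op(b): return cv2.morphologyEx(b.astype(np.uint8),cv2.MORPH_OPEN,np.ones((3,3)))>0
for n in("top","scene"):
    c=dict(np.load(n+"0.npz")); w=cloud(c); print(n)
    x,y,z=w[...,0],w[...,1],w[...,2]; hsv=cv2.cvtColor(c["image"],cv2.COLOR_BGR2HSV)
    m=(y<-.15)&(y>-.36)&(x>.2)&(x<.665)
    mat=op(m&(z>.001)&(z<.03)&(hsv[...,1]>90)&(hsv[...,2]>60))
    print("mat",rect(w[mat]))
    b=op(m&(z>.010)&(z<.04)&(x<.64)); hd=op(b&(hsv[...,1]>90)&(z>.019)); bl=op(b&(hsv[...,1]<60))
    print("bar",rect(w[b]),"handle",rect(w[hd]),np.median(z[hd]),"blade",rect(w[bl]),np.median(z[bl]))
    f=(z>.02)&(z<.06)&(abs(x-.53)<.07)&(abs(y-.09)<.045)
    print("fulc",f.sum(),rect(w[f]),np.percentile(z[f],[50,98]))
    t=(abs(x-.53)<.16)&(abs(y-.246)<.13)
    r=op(t&(z>.05)&(z<.094)); print("dish",rect(w[r]),np.median(z[r]))
    r=t&(z>.083)&(z<.093); print("rim",circ(w[r]))
    for name,u,v in([("lip",320,350),("jar",376,145),("tum",316,122),("comb",470,160),("perf",198,228),("brush",163,365)] if n=="top" else []):
        print(name,np.nanmedian(w[v-3:v+4,u-3:u+4].reshape(-1,3),0).round(3))
```

```text
top
mat (array([ 477.1, -238.9]), array([113.1, 340.7]), 86.0)
bar (array([ 494.7, -238.6]), array([ 24.9, 259.8]), 83.7) handle (array([ 419.8, -230.4]), array([ 24.7, 109.1]), 83.8) 0.023876725900582207 blade (array([ 499.6, -238.9]), array([ 20.7, 249. ]), 84.1) 0.017091299529611748
fulc 661 (array([544. , 107.8]), array([58.9, 40.2]), 4.7) [0.03592393 0.05399939]
dish (array([531.7, 243.6]), array([193.2, 198.8]), 58.4) 0.06250704334134138
rim [0.53381984 0.24617161 0.09106272]
lip [0.37  0.047 0.075]
jar [ 0.764 -0.052  0.05 ]
tum [0.803 0.066 0.066]
comb [ 0.753 -0.249  0.005]
perf [0.569 0.253 0.161]
brush [0.333 0.34  0.031]
scene
mat (array([ 478.2, -238.3]), array([110.5, 344.5]), 86.1)
bar (array([ 496.9, -238.4]), array([ 24.5, 263.5]), 84.1) handle (array([ 423.4, -226.5]), array([ 22.5, 111.7]), 88.5) 0.022703562264575705 blade (array([ 551.5, -244.6]), array([ 20. , 153.8]), 84.1) 0.016533849787333854
fulc 596 (array([547.5, 106.9]), array([64.1, 40.9]), 3.8) [0.03437338 0.05182127]
dish (array([538.3, 243.2]), array([195.2, 195.4]), 10.4) 0.0674273640311921
rim [0.53585835 0.24625472 0.09047905]
```

```bash
cat >> h.py <<'E'
def tool(psi,a=0,flip=1):
    """tool rotvec for bar yaw psi, pitch a (rad, + = tip down)"""
    B=(R.from_euler('z',psi)*R.from_euler('y',a)).as_matrix()
    T=np.stack([-B[:,2],flip*B[:,1],flip*B[:,0]],1); return R.from_matrix(T).as_rotvec(),B
GX,GZ=.025,.002   # TCP in the bar frame when gripped
def tcp(origin,psi,a=0,flip=1):
    r,B=tool(psi,a,flip); return origin+B@[GX,0,GZ],r
BAR=np.array([.4203,-.2304,.004]);BPSI=np.radians(-6.1)
P=np.array([.535,.246]);F=np.array([.5455,.1075]);YAW=np.radians(4.3)
def pry(a,s,clear=0.,back=0.,r_tip=.078,Fc=None,yaw=None):
    """bar origin/psi with the blade on the ridge"""
    psi=(YAW if yaw is None else yaw)+np.pi/2; _,B=tool(psi,a); C=np.r_[F if Fc is None else Fc,.034]
    x0=.205-s
    return C+(.001+clear)*B[:,2]-(x0+back)*B[:,0],psi
E
python3 - <<'E'
from h import *
from cell import manip,inverse_kinematics as ik,cams
D=np.pi/180
for fl in(1,-1):
    print("flip",fl)
    p,r=tcp(BAR,BPSI,0,fl);print("mat",p.round(3),ik(p,r))
    for a,b in((11,.11),(11,0),(0,0),(-9,0)):
        o,psi=pry(a*D,.061,0,b);p,r=tcp(o,psi,a*D,fl);print(a,b,p.round(3),ik(p,r))
s=manip.state();c=cams.capture("wrist");print(c["T_tool_cam"].round(3),c["intrinsics"][0])
print(R.from_rotvec(s["tcp_rot"]).as_matrix().round(2))
E
```

```text
flip 1
mat [ 0.445 -0.233  0.006] [-5.31873843e-01  2.11248590e-01  2.15701406e+00 -4.44089210e-16
  7.73330003e-01 -1.99620508e+00]
11 0.11 [ 0.562 -0.116  0.081] None
11 0 [ 0.554 -0.008  0.06 ] None
0 0 [ 0.554 -0.011  0.037] None
-9 0 [ 0.554 -0.01   0.018] None
flip -1
mat [ 0.445 -0.233  0.006] [-5.31873843e-01  2.11248590e-01  2.15701406e+00 -4.44089210e-16
  7.73330003e-01  1.14538757e+00]
11 0.11 [ 0.562 -0.116  0.081] [-0.13634247  0.20687528  2.00164099 -0.23924505  0.90638801 -0.06594958]
11 0 [ 0.554 -0.008  0.06 ] [ 0.05707838  0.22186267  2.02999455 -0.24579542  0.9011438   0.13616951]
0 0 [ 0.554 -0.011  0.037] [-6.50530052e-02  2.48756950e-01  2.03352525e+00 -4.44089210e-16
  8.59310452e-01 -1.40102163e-01]
-9 0 [ 0.554 -0.01   0.018] [-0.15713412  0.29410433  2.02769791  0.20115817  0.86628696 -0.36628112]
[[ 0.001 -0.324  0.946 -0.147]
 [ 1.     0.    -0.001  0.   ]
 [ 0.     0.946  0.324 -0.085]
 [ 0.     0.     0.     1.   ]] [390.31421901   0.         317.00421667]
[[-0.    0.45  0.89]
 [-0.    0.89 -0.45]
 [-1.   -0.   -0.  ]]
```

```bash
cat >> h.py <<'E'
def wrist(manip,cams,name):
    s=manip.state();c=cams.capture("wrist");T=np.eye(4);T[:3,:3]=R.from_rotvec(s["tcp_rot"]).as_matrix();T[:3,3]=s["tool_pos"]
    cv2.imwrite(f"pics/{name}.png",c["image"]);T=T@c["T_tool_cam"];np.savez(name+".npz",img=c["image"],w=cloud(c,T),T=T,K=c["intrinsics"]);return c["image"],cloud(c,T)
E
python3 - <<'E'
from h import *
from cell import manip,cams
r,_=tool(YAW+np.pi/2,0,-1)
manip.move_pose([.55,.12,.24],r); i1,w1=wrist(manip,cams,"w_ful")
r,_=tool(BPSI,0,-1)
manip.move_pose([.46,-.234,.2],r); i2,w2=wrist(manip,cams,"w_bar")
cv2.imwrite("pics/w12.png",cv2.resize(np.vstack([i1,i2]),(448,600)) if 0 else np.hstack([cv2.resize(i1,(400,300)),cv2.resize(i2,(400,300))]))
def op(b): return cv2.morphologyEx(b.astype(np.uint8),cv2.MORPH_OPEN,np.ones((3,3)))>0
x,y,z=np.moveaxis(w1,-1,0)
f=op((z>.02)&(z<.06)&(abs(x-.545)<.06)&(abs(y-.107)<.035)); print("fulc",rect(w1[f]),np.percentile(z[f],98))
f=op((z>.047)&(z<.06)&(abs(x-.545)<.06)&(abs(y-.107)<.035)); print("cheek tops",rect(w1[f]))
r_=(z>.08)&(z<.093)&(np.hypot(x-.535,y-.246)<.12); print("rim",r_.sum(),circ(w1[r_]) if r_.sum()>20 else 0)
r_=(z>.05)&(z<.063)&(abs(np.hypot(x-.535,y-.246)-.1)<.006); print("disc edge",r_.sum(), rect(w1[r_]) if r_.sum() else 0)
rb=op((z>.036)&(z<.0445)&(abs(x-.54)<.05)&(y<.19)&(y>.135)); print("ribs",rb.sum(),rect(w1[rb]) if rb.sum() else 0)
x,y,z=np.moveaxis(w2,-1,0); m=(abs(y+.235)<.08)&(x>.2)&(x<.66)
b=op(m&(z>.0105)&(z<.04));h=op(m&(z>.019)&(z<.04));bl=op(b&(z<.0185))
print("bar",rect(w2[b]),"h",rect(w2[h]),np.median(z[h]),"bl",rect(w2[bl]),np.median(z[bl]))
print(manip.state()["clock"])
E
```

```text
fulc (array([543.7, 108.6]), array([60.1, 40.3]), 4.6) 0.05417348453283626
cheek tops (array([543.5, 108.7]), array([53.2, 24.1]), 4.6)
rim 4437 [0.53351696 0.24585945 0.0898588 ]
disc edge 83 (array([552.2, 156.7]), array([102.3,  14.3]), 12.3)
ribs 0 0
bar (array([ 490.4, -238. ]), array([ 24. , 250.7]), 84.0) h (array([ 419.8, -230.6]), array([ 24. , 108.9]), 84.0) 0.02516175673103535 bl (array([ 547.3, -243.2]), array([ 18.4, 131. ]), 84.0) 0.017846232155859204
3.575
```

View pics/w12.png

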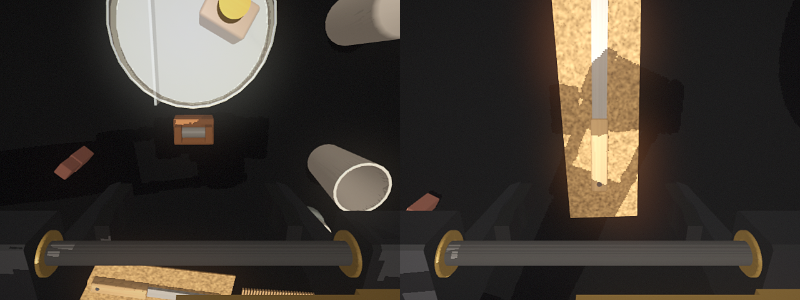

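Left: fulcrum at (193,130), straight in front of the dish. Right: bar lying on the mat, handle end at (600,185). The wrist measurements agree with the fixed cameras to within about 2 mm, so I'll grasp now.

```bash
sed -i 's/^BAR=.*/BAR=np.array([.4203,-.2306,.004]);BPSI=np.radians(-6.0)/; s/^P=.*/P=np.array([.534,.246]);F=np.array([.5437,.1083]);YAW=np.radians(4.4)/' h.py; sed -i 's/^GX,GZ=.*/GX,GZ=.025,.0025/' h.py
python3 - <<'E'
from h import *
from cell import manip,cams
D=np.pi/180
p,r=tcp(BAR,BPSI,0,-1); print(p)
manip.set_gripper(.06)
manip.move_pose(p+[0,0,.06],r); manip.move_linear(p,.1)
s0=manip.state();print("down",s0["contact_force"].round(1),s0["tool_pos"])
manip.set_gripper(.0,55); s=manip.state();print("grip",s["gripper_width"],s["contact_force"].round(1))
manip.move_linear(p+[0,0,.12],.1); manip.dwell(.2)
s=manip.state();print("lift",s["gripper_width"],s["contact_force"].round(1),s["moment"].round(2),s["clock"])
o,psi=pry(11*D,.06,.002,.11);q,r=tcp(o,psi,11*D,-1)
manip.move_pose(q+[0,0,.08],r); i,w=wrist(manip,cams,"w_held"); manip.dwell(.2)
s=manip.state();print("over",s["contact_force"].round(1),s["moment"].round(2),s["clock"])
t=cams.capture("top");sc=cams.capture("scene");np.savez("held.npz",t=cloud(t),s=cloud(sc),ti=t["image"],si=sc["image"])
cv2.imwrite("pics/held.png",np.hstack([cv2.resize(i,(400,300)),cv2.resize(sc["image"],(400,300))]))
# held bar pose: points on blade in bar frame predicted
o2=o+[0,0,.08];B=tool(psi,11*D)[1]
for n,c in(("wrist",w),("top",cloud(t)),("scene",cloud(sc))):
    l=(c-o2)@B; m=(abs(l[...,1])<.03)&(abs(l[...,2]-.01)<.025)&(l[...,0]>.06)&(l[...,0]<.23); q=l[m]
    if m.sum()>30:
        k=np.polyfit(q[:,0],q[:,2],1);k2=np.polyfit(q[:,0],q[:,1],1)
        print(n,m.sum(),"x",q[:,0].min().round(4),q[:,0].max().round(4),"y mean",q[:,1].mean().round(4),"y@tip",np.polyval(k2,.2).round(4),"ztop slope deg",np.degrees(k[0]).round(2),"z@.2",np.polyval(k,.2).round(4))
E
```

```text
[ 0.44516305 -0.23321321  0.0065    ]
down [ 0.1 -0.3 -0.4] [ 0.44589927 -0.23364011  0.00721243]
grip 0.023145767223687056 [-0.3  1.   2. ]
lift 0.023594273205244043 [-0.3  0.  -2.9] [-0.01  0.15  0.  ] 7.7
over [ 0.5 -0.2 -3.8] [0.15 0.13 0.03] 9.1
wrist 14577 x 0.06 0.1395 y mean 0.0008 y@tip 0.0007 ztop slope deg -0.11 z@.2 0.0135
top 733 x 0.0645 0.2032 y mean 0.0002 y@tip -0.0001 ztop slope deg -0.08 z@.2 0.0122
scene 606 x 0.0601 0.2042 y mean -0.0048 y@tip -0.0045 ztop slope deg -0.18 z@.2 0.0103
```

View pics/held.png

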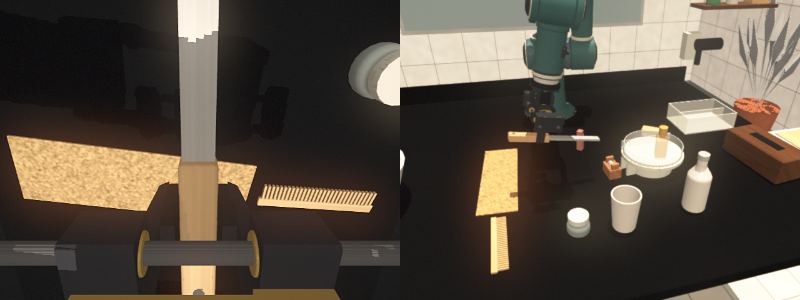

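The bar is held straight, centred in the jaws and within 1 mm of the model. Next: insert, stopping if there is any contact.

Run:
```python
from h import *
from cell import manip,cams
D=np.pi/180
for b in(.11,.06,.03,.015,0):
    o,psi=pry(11*D,.06,.002,b);q,r=tcp(o,psi,11*D,-1)
    manip.move_linear(q,.08); s=manip.state();f=s["contact_force"]
    print(b,f.round(1),s["moment"].round(2),(s["tool_pos"]-q).round(4))
    if abs(f[:2]).max()>5 or abs(f[2]+3.8)>5: print("STOP");break
i,w=wrist(manip,cams,"w_in");sc=cams.capture("scene");t=cams.capture("top")
big=cv2.resize(sc["image"][190:310,280:460],(540,360),interpolation=2)
bt=cv2.resize(t["image"][190:310,200:320],(360,360),interpolation=2)[:, :260]
cv2.imwrite("pics/in.png",np.hstack([big,bt]));print(s["clock"])
```

```text
0.11 [ 0.5 -0.4 -4. ] [0.07 0.1  0.04] [ 0.0007 -0.0001  0.0007]
0.06 [ 0.9 -0.1 -3.9] [0.11 0.07 0.03] [0.0001 0.0002 0.    ]
0.03 [-0.7  0.6 -2.6] [ 0.18  0.09 -0.05] [-0.0001  0.0005 -0.0001]
0.015 [ 0.9 -1.  -4.1] [ 0.04  0.06 -0.02] [-0.0002  0.0005 -0.0002]
0 [ 0.4  0.7 -3.2] [0.12 0.03 0.01] [-0.0002  0.0005 -0.0002]
12.3167
```

View pics/in.png

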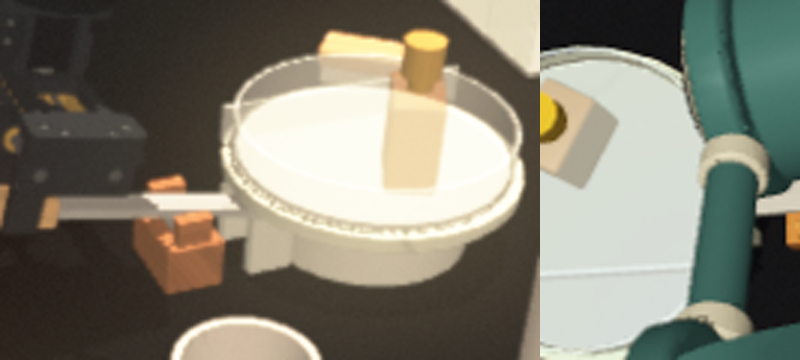

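The scene crop shows the blade lying between the cheeks at about (170,205) and the tip under the lip at about (240,203). There has been no contact. Now I'll lever up and estimate the lip force from the wrist wrench; it should plateau at 25–31 N.

```bash
cat >> h.py <<'E'
D=np.pi/180
def read(manip,n=6):
    a=[]
    for _ in range(n): manip.dwell(.02); s=manip.state(); a.append(np.r_[s["contact_force"],s["moment"],s["tool_pos"]])
    return np.mean(a,0),s
def lip(v,v0,a,s=.06):
    e=np.r_[np.cos(YAW),np.sin(YAW),0]; df=v[:3]-v0[:3];dm=v[3:6]-v0[3:6]
    tf=np.cross(v[6:]-np.r_[F,.034],-df)@e
    return tf/(s*np.cos(a)), (tf-dm@e)/(s*np.cos(a))
E
python3 - <<'E'
from h import *
from cell import manip
v0,s=read(manip,10); np.save("v0.npy",v0); print("bias",v0[:6].round(2))
def go(a,cl):
    o,psi=pry(a*D,.06,cl);q,r=tcp(o,psi,a*D,-1);manip.move_linear(q,.03,rot=r);return q
go(6,.001); 
a=6
while a>-6.01:
    a-=1; q=go(a,0.0); v,s=read(manip,4); N=lip(v,v0,a*D)
    print(a,"f",v[:3].round(1),"mx",v[3].round(2),"err mm",((v[6:]-q)*1e3).round(1),"N",np.round(N,1),round(s["clock"],1))
    if max(N)>38 or np.linalg.norm(v[:3])>35: print("STOP");break
E
```

```text
bias [-0.15 -0.13 -3.86  0.11  0.09 -0.  ]
5 f [ 0.2 -0.1 -3.1] mx 0.04 err mm [0.1 0.1 0.2] N [1.4 2.6] 13.5
4 f [ 0.3  0.  -3.6] mx 0.05 err mm [-0.   0.   0.1] N [0.5 1.5] 13.8
3 f [-0.2  0.6 -3. ] mx 0.1 err mm [0.  0.  0.1] N [1.9 2.1] 14.1
2 f [-1.5  3.3  0.4] mx 0.39 err mm [0.2 0.4 0.5] N [9.1 4.2] 14.4
1 f [-2.2  5.2  3.3] mx 0.59 err mm [0.3 0.6 0.6] N [14.7  6.5] 14.8
0 f [-2.   6.2  3.9] mx 0.66 err mm [0.4 0.7 0.7] N [15.9  6.5] 15.1
-1 f [-1.9  6.5  5. ] mx 0.71 err mm [0.5 0.8 1. ] N [17.9  7.6] 15.4
-2 f [-2.2  6.9  5.9] mx 0.75 err mm [0.5 1.  1.1] N [19.5  8.5] 15.7
-3 f [-2.4  7.5  6. ] mx 0.8 err mm [0.6 1.1 1.2] N [19.3  7.4] 16.0
-4 f [-1.8  8.1  6.9] mx 0.88 err mm [0.7 1.2 1.3] N [20.9  7.7] 16.3
-5 f [-2.4  8.3  6.8] mx 0.93 err mm [0.7 1.3 1.3] N [20.4  6.4] 16.6
-6 f [-2.4  8.5  7.1] mx 1.02 err mm [0.7 1.4 1.4] N [20.5  5. ] 17.0
-7 f [-2.6  8.8  7. ] mx 1.07 err mm [0.7 1.5 1.4] N [20.1  3.8] 17.3
```

Contact began at about 2.5°, as the geometry predicts. The force-only estimate plateaus at about 20 N, and the moment reference is evidently above the TCP: h≈0.15 m gives about 28–30 N, inside the stated seal range. I'll continue in fine steps and watch for the sharp rise at the stop.

```bash
cat >> h.py <<'E'
H=.15
def lip2(v,v0,a,rot,s=.06,h=None):
    e=np.r_[np.cos(YAW),np.sin(YAW),0]; df=v[:3]-v0[:3]
    X=R.from_rotvec(rot).as_matrix()[:,0]   # reference point lies h behind the TCP
    m=(v[3:6]-v0[3:6])-np.cross((H if h is None else h)*X,df)
    tf=np.cross(v[6:]-np.r_[F,.034],-df)@e
    return tf/(s*np.cos(a)),(tf-m@e)/(s*np.cos(a)),m
E
python3 - <<'E'
from h import *
from cell import manip
v0=np.load("v0.npy")
def go(a,cl=0):
    o,psi=pry(a*D,.06,cl);q,r=tcp(o,psi,a*D,-1);manip.move_linear(q,.02,rot=r);return q
a=-7.
while a>-11:
    v,s=read(manip,6); t,N,m=lip2(v,v0,a*D,s["tcp_rot"])
    e=R.from_rotvec(s["tcp_rot"]).as_matrix()[:,2]
    print(a,"pitch",round(np.degrees(np.arcsin(-e[2])),2),"f",v[:3].round(1),"m",v[3:6].round(2),"m@tcp",m.round(2),"tcpz",v[8].round(4),"N",round(t,1),round(N,1),round(s["clock"],1))
    if N>42 or t>31: print("STOP");break
    a-=.25; go(a)
E
```

```text
-7.0 pitch 7.09 f [-2.1  9.   7.4] m [1.03 0.33 0.28] m@tcp [-0.65 -0.06  0.26] tcpz 0.0243 N 20.8 31.7 17.4
-7.25 pitch 7.34 f [-2.1  9.3  7.8] m [1.02 0.36 0.31] m@tcp [-0.71 -0.03  0.29] tcpz 0.0239 N 21.6 33.5 17.7
-7.5 pitch 7.59 f [-2.3  9.   8.5] m [1.03 0.37 0.29] m@tcp [-0.68 -0.05  0.27] tcpz 0.0234 N 22.9 34.4 18.1
-7.75 pitch 7.85 f [-2.4  9.3  8.5] m [1.08 0.38 0.32] m@tcp [-0.69 -0.05  0.29] tcpz 0.0229 N 22.8 34.5 18.4
-8.0 pitch 8.1 f [-2.5  9.6  8.4] m [1.08 0.38 0.3 ] m@tcp [-0.73 -0.07  0.27] tcpz 0.0224 N 22.4 34.8 18.8
-8.25 pitch 8.35 f [-2.4  9.4  8.9] m [1.12 0.38 0.29] m@tcp [-0.68 -0.05  0.26] tcpz 0.0219 N 23.4 34.9 19.1
-8.5 pitch 8.61 f [-2.3  9.8  8.6] m [1.09 0.37 0.3 ] m@tcp [-0.77 -0.06  0.27] tcpz 0.0214 N 22.7 35.6 19.5
-8.75 pitch 8.86 f [-2.3  9.5  8.9] m [1.13 0.41 0.3 ] m@tcp [-0.71 -0.02  0.27] tcpz 0.0209 N 23.1 35.1 19.8
-9.0 pitch 9.11 f [-2.4  9.5  8.9] m [1.14 0.37 0.3 ] m@tcp [-0.7  -0.07  0.26] tcpz 0.0204 N 23.0 34.8 20.2
-9.25 pitch 9.36 f [-2.8 10.3  8.9] m [1.16 0.38 0.29] m@tcp [-0.81 -0.11  0.25] tcpz 0.0199 N 22.8 36.6 20.5
-9.5 pitch 9.62 f [-2.8  9.7  9.9] m [1.14 0.44 0.31] m@tcp [-0.77 -0.07  0.26] tcpz 0.0195 N 24.8 37.8 20.9
-9.75 pitch 9.87 f [-3.4  9.5 11.7] m [1.15 0.53 0.36] m@tcp [-0.77 -0.07  0.29] tcpz 0.0193 N 28.4 41.6 21.2
-10.0 pitch 10.12 f [-4.7  9.3 14. ] m [1.16 0.69 0.3 ] m@tcp [-0.82 -0.09  0.2 ] tcpz 0.0191 N 33.0 46.9 21.6
STOP
```

The stop shows clearly: TCP z stalls and fz rises sharply from -9.5°. The rise over the plateau is about 10–12 N, so the lip is at roughly 36–43 N. I'll take one small step more for margin, well under 58 N, and check the turntable's height.

Run:
```python
from h import *
from cell import manip,cams
v0=np.load("v0.npy")
def rd(a):
    v,s=read(manip,8)
    print(a,v[:3].round(1),v[8].round(4),[np.round(lip2(v,v0,a*D,s["tcp_rot"],h=h)[:2],1) for h in(.133,.15)],round(s["clock"],1))
rd(-10)
a=-10.2;o,psi=pry(a*D,.06,0);q,r=tcp(o,psi,a*D,-1);manip.move_linear(q,.02,rot=r)
rd(a); rd(a)
for n in("scene","top"):
    c=cams.capture(n);w0=cloud(dict(np.load(n+"0.npz")));w=cloud(c)
    m=(np.hypot(w0[...,0]-.534,w0[...,1]-.246)<.075)&(abs(w0[...,2]-.061)<.004)&(w[...,2]<.09)&(w[...,2]>.05)
    print(n,"disc dz mm",np.median((w-w0)[m][:,2])*1e3,m.sum())
    np.savez(n+"1.npz",**c)
    if n=="scene":cv2.imwrite("pics/up.png",cv2.resize(c["image"][190:310,280:460],(720,480),interpolation=2))
```

```text
-10 [-4.4  9.2 13.8] 0.0191 [array([32.5, 42.4]), array([32.5, 46. ])] 21.7
-10.2 [-4.7  9.3 15.3] 0.019 [array([35.6, 46.3]), array([35.6, 50.1])] 22.1
-10.2 [-4.6  9.5 15.4] 0.019 [array([35.7, 46.5]), array([35.7, 50.3])] 22.2
scene disc dz mm 9.978647994067114 758
top disc dz mm 10.040016563077902 3830
```

View pics/up.png

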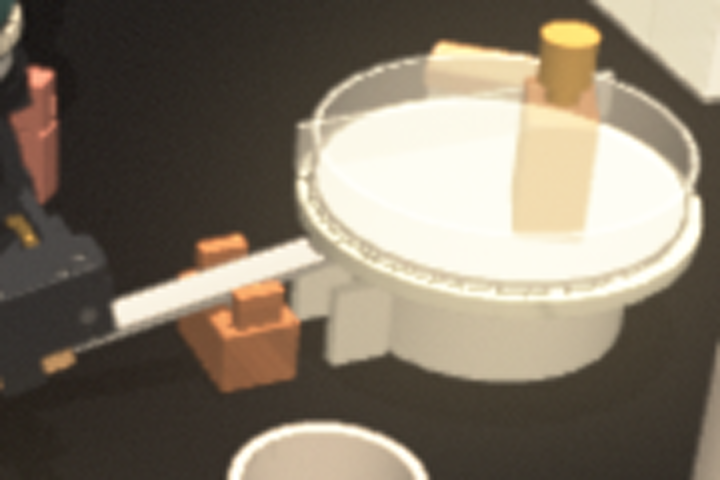

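Both cameras show a rise of 10.0 mm, and the lip force is about 46 N. The picture shows the blade tilted in the slot and the perfume upright. Now I'll ease off and draw the bar out.

Run:
```python
from h import *
from cell import manip,cams
v0=np.load("v0.npy")
def go(a,cl,b=0,rate=.04):
    o,psi=pry(a*D,.06,cl,b);q,r=tcp(o,psi,a*D,-1);manip.move_linear(q,rate,rot=r)
    v,s=read(manip,3);print(a,cl,b,(v[:6]-v0[:6]).round(2),round(s["clock"],1));return v
for a in(-8,-5,-2,0): go(a,0.0)
for cl in(.002,.004):v=go(1,cl)
for b in(.02,.05,.08,.11): go(1,.005,b,.06)
a=1;o,psi=pry(a*D,.06,.005,.11)
q,r=tcp(o,psi,a*D,-1);manip.move_linear(q+[0,0,.06],.1)
i,w=wrist(manip,cams,"w_out");t=cams.capture("top");sc=cams.capture("scene");B=tool(psi,a*D)[1];o2=o+[0,0,.06]
for n,c in(("wrist",w),("top",cloud(t)),("scene",cloud(sc))):
    l=(c-o2)@B; m=(abs(l[...,1])<.02)&(abs(l[...,2]-.01)<.025)&(l[...,0]>.06)&(l[...,0]<.23); p=l[m]
    if m.sum()>30:
        k=np.polyfit(p[:,0],p[:,2],1);k2=np.polyfit(p[:,0],p[:,1],1)
        print(n,m.sum(),"xmax",p[:,0].max().round(4),"y@tip",np.polyval(k2,.2).round(4),"yslope",np.degrees(k2[0]).round(2),"slope deg",np.degrees(k[0]).round(2),"z@.025",np.polyval(k,.025).round(4))
for n,c in(("scene",sc),("top",t)):
    w0=cloud(dict(np.load(n+"0.npz")));w=cloud(c)
    m=(np.hypot(w0[...,0]-.534,w0[...,1]-.246)<.075)&(abs(w0[...,2]-.061)<.004)&(w[...,2]<.09)&(w[...,2]>.05)
    print(n,"disc dz mm",np.median((w-w0)[m][:,2])*1e3)
```

```text
-8 0.0 0 [ 0.54  1.72  2.86  0.22 -0.12 -0.11] 22.6
-5 0.0 0 [ 0.43 -0.3   2.03 -0.02 -0.11 -0.11] 23.0
-2 0.0 0 [ 0.97 -0.14  2.1   0.05 -0.11 -0.08] 23.4
0 0.0 0 [ 0.76  0.54  1.99  0.05 -0.11 -0.04] 23.7
1 0.002 0 [-0.41 -0.1  -0.41 -0.18 -0.02  0.01] 24.0
1 0.004 0 [ 0.13 -0.14  0.04 -0.2  -0.04  0.02] 24.3
1 0.005 0.02 [-0.01  0.01 -0.01 -0.16 -0.04  0.  ] 24.8
1 0.005 0.05 [ 0.47  0.16  0.83 -0.16 -0.02  0.03] 25.5
1 0.005 0.08 [ 0.26  0.04  0.34 -0.15 -0.01 -0.  ] 26.2
1 0.005 0.11 [-0.45 -0.19  0.33 -0.17 -0.05  0.01] 26.9
wrist 14560 xmax 0.1402 y@tip 0.0013 yslope 0.19 slope deg -0.42 z@.025 0.0138
top 972 xmax 0.2041 y@tip 0.0009 yslope 0.1 slope deg -0.33 z@.025 0.012
scene 635 xmax 0.205 y@tip -0.0028 yslope 0.8 slope deg -0.34 z@.025 0.0099
scene disc dz mm 9.918300755766051
top disc dz mm 10.04946383627181
```

The bar barely slipped in the grip (0.3°), and the turntable is still 10 mm up. I'll lay the bar back on the mat where it started.

Run:
```python
from h import *
from cell import manip,cams
v0=np.load("v0.npy"); a=-.3*D
p,r=tcp(BAR,BPSI,a,-1)
s=manip.state();manip.move_linear(s["tool_pos"]+[0,0,.05],.1)
manip.move_pose(p+[0,0,.11],r);manip.move_linear(p+[0,0,.015],.1)
for dz in(.003,.0015,.0008):
    manip.move_linear(p+[0,0,dz],.03);v,s=read(manip,3);df=(v[:3]-v0[:3]);print(dz,df.round(1),round(s["clock"],1))
    if df[2]>2: break
manip.set_gripper(.05);manip.dwell(.2);s=manip.state();print("open",s["gripper_width"],s["contact_force"].round(1))
manip.move_linear(s["tool_pos"]+[0,0,.1],.08);manip.move_linear(s["tool_pos"]+[0,0,.25],.2)
i,w=wrist(manip,cams,"w_end")
x,y,z=np.moveaxis(w,-1,0);m=(abs(y+.235)<.08)&(x>.2)&(x<.66);h=m&(z>.019)&(z<.04);print("handle",rect(w[h]),np.median(z[h]))
manip.move_pose([.42,-.1,.3],r)
t=cams.capture("top");sc=cams.capture("scene")
for n,c in(("top",t),("scene",sc)):
    w0=cloud(dict(np.load(n+"0.npz")));w=cloud(c)
    m=(np.hypot(w0[...,0]-.534,w0[...,1]-.246)<.075)&(abs(w0[...,2]-.061)<.004)&(w[...,2]<.09)&(w[...,2]>.05)
    print(n,"disc dz mm",np.median((w-w0)[m][:,2])*1e3)
cv2.imwrite("pics/end.png",np.hstack([cv2.resize(sc["image"],(400,300)),cv2.resize(t["image"],(400,300))]));print(manip.state()["clock"])
```

```text
0.003 [ 0.   0.6 -0.1] 31.5
0.0015 [-0.1  0.2  0.3] 31.8
0.0008 [-0.3 -0.2 -0. ] 32.1
open 0.04976428407753834 [ 0.1  0.2 -0.2]
handle (array([ 488. , -237.8]), array([ 24. , 247.7]), 84.2) 0.024849603142205634
top disc dz mm 10.04770257795229
scene disc dz mm 9.868470580610023
35.9
```

View pics/end.png

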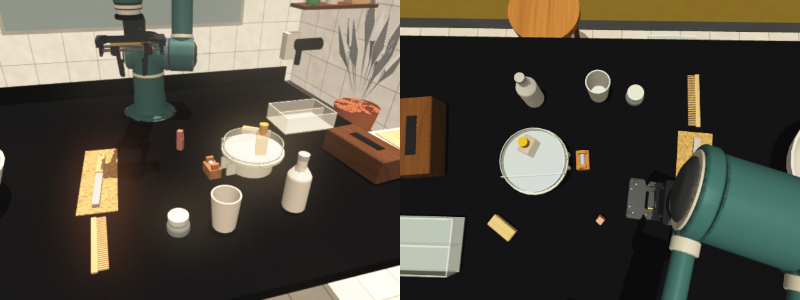

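The bar lies flat on the mat at about (97,185) in the scene view. Turntable, perfume and toiletries look as they should, and the gripper is clear of everything. Handing in.

```bash
python3 -c "
from cell import order
print(order.close_job())"
```

```text
the job is handed in; nothing more can be done
None
```

The turntable is levered fully up against its stop, the pry bar is back flat on the mat, and the job is handed in. It had taken about 36 s at my last clock reading, against the 72 s limit.

- **Prying:** I laid the blade over the fulcrum with the tip about 22 mm in under the lip and pressed in small steps. I stopped once the force rose sharply and the handle stopped going down.
- **Lip force:** about 46 N (50 N with the other assumed lever arm), against 36 N for firmly home and 58 N for chipping. This is calculated from the wrist force sensor, not measured directly. The moment reference point was a guess, and my plateau readings came out at 31–35 N against the stated 25–31 N, probably from friction. The true force may be a few newtons lower.
- **Rise:** the top camera showed 10.0 mm and the scene camera 9.9 to 10.0 mm, and the turntable stayed up after the bar came out.
- **Final state:** the bar is flat within about 2 mm and 0.2° of where it started. The perfume is upright, the other toiletries look undisturbed, and the gripper is clear of everything.
- **Failed check:** on the last look, the handle-only measurement picked up part of the blade as well. I confirmed the bar's position from its overall outline and the picture instead.

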